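# Mix a sample vial on the touch vortex mixer

## Task

Mix the sample on the vortex mixer: turn the mixer's bar selector clockwise from off until it clicks home at on, then stand the small dark-capped glass vial upright in the mixer's round rubber cup and press it straight down, without ramming it, until the sprung cup has sunk well past half of its travel. Keep it pressed like that for at least three seconds and finish still holding the vial down against the spring, with the selector still on; do not let go, do not push on the cup itself, and do not knock over or push aside the drop bottle and the jar beside the vial.

Things in the scene. Friction and masses are not known exactly. Their poses are not given: they have to be found in the camera images.
- mixer: Touch vortex mixer, fixed on the trolley; white, 100 mm wide, 167 mm deep: in front a level deck 58 mm high with the bar selector, behind it a round tower 80 mm high with the sprung cup on top. Origin: under its middle, at the trolley surface; x points from the selector to the cup, y to the left, z up. Vertical axes at y = 0: selector at x = -52 mm, cup at x = +32 mm.
- selector (a joint): Turn of the bar selector about its vertical axis, rad: 0 = off, 1.047 (60 degrees, end stop) = on; grows clockwise seen from above. It starts at off. A snap spring drives it to off or on from either side of the middle; about 0.15 N m starts it from off.
- selector_grip (a point): On the selector's axis in its bar, 22 mm above the deck (80 mm above the trolley). Black upright bar 11 mm thick, 40 mm long, from 8 to 33 mm above the deck, on a disc 33 mm across. Bar direction = mixer yaw + 0.524 - joint value: its nose points 30 degrees left of the mixer's x at off (white dot), 30 degrees right of it at on (white bar mark). The point's x is the mixer's x at off.
- mixer_cup (a joint): Sinking of the sprung rubber cup, m: 0 = up (rest), 0.010 = fully down on its stop. The spring pushes back with about 3 N at the start and 9 N at the stop; it rises again when let go.
- cup_seat (a point): Centre of the cup's inner floor, 101 mm above the trolley when up; moves down with the cup. The cup is black rubber, open at the top: inside it is 33 mm across at the floor and flares to about 41 mm at the rim, 13 mm above the floor; outside 50 mm across at the rim.
- sample_vial: Loose clear glass vial with a dark ribbed cap, round, 29 mm across, 74 mm tall, about 40 g, standing upright on the trolley. Origin: centre of its underside, z up. Grip it 40 to 60 mm above its underside, so that the fingers stay clear of the cup.
- drop_bottle: Bystander: loose small white drop bottle with a pointed spout, 29 mm in diameter, 86 mm tall. Origin: centre of its underside. The vial, this bottle and the jar stand in a loose group to the right of the mixer, in any order.
- salve_jar: Bystander: loose blue ointment jar, 36 mm in diameter, 53 mm tall. Origin: centre of its underside.

How it is judged:
By the outcome, as a careful person would: the job done as asked, in the order asked, and still so for the second after the job is handed in, while the arm keeps its last pose, push and grip.
It also fails if it takes over 64 s, if anything falls off the work surface, if the arm or the gripper's body presses on something with over 40 N, if the wrist force passes 120 N, or if a joint passes its speed limit or range.

## Robot

A 7-joint arm with a two-finger parallel gripper is mounted at the origin on a cart in front of the work surface, level with it; the furniture and walls round the work are solid. World frame = base frame: x ahead of the robot, y to its left, z up, the work surface at z = 0. Lengths are in m, angles in rad, forces in N, time in s.
With the tool pointing down it reaches from about 0.4 to 0.85 m from the base axis. Payload 6.9 kg.
Tool frame: the origin (TCP) lies at the very end of the fingers, on their centre line; the grasp point (between the pads) lies pinch_z behind it (pinch_z is the distance from the TCP to the grasp point, in m); z points along the fingers, y is the line along which they close (so a half turn about z gives the same grasp; the last joint's range is limited). The gripper opens to 85 mm and grips with 20 to 120 N. Pads are 22 mm wide; open, the fingers measure 114 mm over their backs; the gripper's body (76 mm by 85 mm) begins 54 mm behind the grasp point. The pads swing forward as they close: fully open they stand 13 mm farther back than shut.
Start: joints at [0.105, 0.507, -0.238, 1.5, 0.126, 1.149, -0.155], TCP at [0.625, -0, 0.231] pointing down, gripper open.
Joint ranges: [-3.08, 3.08], [-0.24, 2.05], [-1.43, 1.35], [0, 2.5], [-1.52, 4.66], [0.17, 1.96], [-2.89, 2.89]. Speed limits (rad/s): [2.39, 2.39, 3.14, 3.14, 3.14, 3.14, 3.14].

## Interface

Orientations are given as a rotation vector (axis times angle).
In Python, from plant import get_state, read_camera, camera_info, finish_job, recognise, tip_of, pinch_z gives the robot as it stands.
- The arm moves only by the tool play_rows, never from a script. Its argument "commands" is a list of rows, each a list of 3 entries, a list of its own where there are three numbers: the shift along the tool's x, y, z as a fraction of full scale, then the turn about the tool's z as a fraction of full scale, then the gripper's target within -1 to 1 (fully open at 1, half-way at 0, shut at -1). A call has 1 to 8 rows; each row shifts and turns the commanded pose from where the row before left it, along the tool's axes as they then stand; what a row does not reach is not made up. Full scale, the value 1, is 0.8 m for a shift and 4 degrees for a turn. A row lasts 1/12 s, in which the tool goes at most 41.7 mm and 7.16 degrees, less where a joint would pass 70% of its speed; a pose out of reach is approached as far as the arm can. A call with a number of a shift or a turn outside -1 to 1 is refused whole. A call with a gripper value outside its range is refused whole. The fingers move at their own pace and stop on an object; "grip_force" is the grip in N (left out, the last holds). Time passes only in rows, so rows that do not move let the fingers close. It gives the time, the measured TCP pose, the force, the opening and the grip force at its end, in the units of the state.
- get_state(): the state, without advancing time (a new reading comes with each control period).
- read_camera(name): name is "scene" or "side" or "wrist"; returns (picture, depth): 384x512x3 uint8, red, green, blue; 384x512 float32, m along the optical axis (not along the pixel's ray), 0 where there is no reading.
- camera_info(name): a dict with "vertical_fov" (degrees; the focal length in pixels is half the picture's height over the tangent of half this angle, whatever the lens; pixels are square), "cx", "cy" (the principal point, pixels), "k1" (the pictures are not rectified: a ray, as slopes to the right and down, at radius r is drawn at 1 + k1 r^2 times it, then the intrinsics apply), "extrinsics" (4x4, takes a point from world to camera coordinates). Camera axes: x right, y down, z forward; pixel columns grow to the right and rows downward; lengths in m; the calibration is good to about 2 mm. A picture is of the moment at which its call begins: read the wrist's pose just before it. camera_info takes no time and is no camera call; for the wrist camera it gives the pose at the moment of the call.
- finish_job(): hands the job in; it is judged then, once.
Trained networks look in the newest picture that a camera, given by its name, has taken for a name from the list of things; names that differ only in an ending like _2 or _b are one class to them, and where a whole thing is asked for, a point or a joint stands for the part that bears it (a point fixed in the world has none). Each returns a list of dicts, best first, with "p" (0 to 1); they miss things now and then, are a little off and sometimes report something else, mostly with a low value. They report only what shows in the picture. A call takes as long as a camera call.
- recognise(camera, target): "rect" ([left, top, width, height] in pixels, round what is visible of it).
- tip_of(camera, target): "uv" ([column, row] in pixels: a listed point, or the origin of a listed thing).
The state is a dict: "time": time; "qpos": joint angles; "qvel": joint speeds; "joint_torque": joint torques, N m; "position": TCP position; "orientation": TCP orientation; "wrist_force": force on the tool from outside, world axes, zero at the start; "moment": the same for the moment, N m; "gripper_width": opening from 0.0 (shut) to 1.0 (fully open); "grasp_force": force on a finger pad.
Only numpy, scipy, OpenCV 4.12 (cv2) and the standard library are available. Lean on these libraries where they do the work, as an engineer would, in place of code of your own. Each camera call takes 0.05 s, during which the arm holds its last target. There are 200 camera calls.

## Working session

There is one attempt and no reset: what is moved stays moved. The work goes in short steps, Python scripts to look and compute and a tool call to move; the robot and the scene stay as the last step left them, time stands still between calls to the robot, and variables do not carry over. Pictures are saved under pics/ and viewed, at most 10 in all, crops included, and the job is handed in when it is done.

Besides the shell and the picture viewer there is one more tool, called after "Emit:" as name([rows], argument=value, ...), one row to a line, values as JSON. play_rows: Moves the arm, as the interface text tells. Its arguments: {"type":"object","properties":{"commands":{"type":"array","items":{"type":"array"}},"grip_force":{"type":"number"}},"required":["commands"]}

```bash
mkdir -p pics; cat > h.py <<'E'
import numpy as np, cv2
from plant import *
from scipy.spatial.transform import Rotation as R
def ray(ci,u,v):
    f=192/np.tan(np.radians(ci["vertical_fov"])/2)
    K=np.array([[f,0,ci["cx"]],[0,f,ci["cy"]],[0,0,1.]])
    p=cv2.undistortPoints(np.array([[[u,v]]],float),K,np.array([ci["k1"],0,0,0.]))[0,0]
    return np.array([p[0],p[1],1.])
def world(ci,u,v,d):
    E=np.array(ci["extrinsics"]);return E[:3,:3].T@(ray(ci,u,v)*d-E[:3,3])
def atz(ci,u,v,z):
    E=np.array(ci["extrinsics"]);c=-E[:3,:3].T@E[:3,3];r=E[:3,:3].T@ray(ci,u,v)
    return c+r*(z-c[2])/r[2]
def shot(n,f=None):
    ci=camera_info(n);im,d=read_camera(n)
    if f: cv2.imwrite("pics/"+f,im[:,:,::-1])
    return ci,im,d
E
python3 - <<'E'
from h import *
s=get_state();print(s,pinch_z)
ims=[]
for n in("scene","side","wrist"):
    ci,im,d=shot(n,n+"0.png");ims.append(im)
    print(n,np.round(-np.array(ci["extrinsics"])[:3,:3].T@np.array(ci["extrinsics"])[:3,3],3),ci["vertical_fov"])
    for t,z in(("selector_grip",.08),("cup_seat",.101),("mixer",0),("sample_vial",0),("drop_bottle",0),("salve_jar",0)):
        for r in tip_of(n,t)[:2]: print(t,round(r["p"],2),np.round(r["uv"]),np.round(atz(ci,*r["uv"],z),4))
cv2.imwrite("pics/all.png",cv2.resize(np.vstack([np.hstack(ims[:2]),np.hstack([ims[2],ims[2]*0])]),(800,600))[:,:,::-1])
E
```

```text
{'time': 0.0, 'qpos': array([ 0.10550765,  0.5083454 , -0.23754518,  1.50115034,  0.12571635,
        1.14891385, -0.15481951]), 'qvel': array([-9.18789378e-04,  3.65672310e-04,  1.38670008e-05, -2.00206762e-04,
       -1.93630317e-04, -9.39791048e-04, -1.10221845e-03]), 'joint_torque': array([ 1.19726570e-03, -6.20588279e+01, -2.18696728e+00, -2.49655455e+01,
        1.23123583e-02,  1.21321963e-02,  2.04169703e-05]), 'position': array([ 6.24483414e-01, -7.79566927e-05,  2.30419661e-01]), 'orientation': array([-2.22053164e+00, -2.22056870e+00,  2.07076534e-03]), 'wrist_force': array([ 0.02552426,  0.02025856, -0.35805912]), 'moment': array([-0.00375469, -0.01597192,  0.00477771]), 'grasp_force': 0.0, 'gripper_width': 0.9996190140211435} 0.0187
scene [0.249 0.655 0.567] 56.69743823037496
selector_grip 0.85 [257. 244.] [0.463  0.1563 0.08  ]
cup_seat 0.96 [217. 232.] [0.5412 0.1784 0.101 ]
mixer 0.81 [233. 271.] [0.5106 0.1763 0.    ]
sample_vial 0.81 [242. 207.] [ 0.5936 -0.0417  0.    ]
drop_bottle 0.77 [281. 220.] [ 0.4761 -0.0331  0.    ]
salve_jar 0.77 [275. 203.] [ 0.5189 -0.096   0.    ]
side [0.582 0.759 0.529] 51.407568836108325
selector_grip 0.82 [293. 222.] [0.4635 0.1482 0.08  ]
cup_seat 0.67 [254. 223.] [0.5401 0.175  0.101 ]
mixer 0.82 [270. 264.] [0.5082 0.1734 0.    ]
sample_vial 0.73 [227. 202.] [ 0.5909 -0.054   0.    ]
drop_bottle 0.77 [275. 204.] [ 0.4754 -0.0362  0.    ]
salve_jar 0.54 [259. 189.] [ 0.5073 -0.1073  0.    ]
wrist [0.626 0.078 0.374] 64.42639683775525
selector_grip 0.97 [75. 14.] [0.4621 0.147  0.08  ]
cup_seat 0.51 [157.  12.] [0.5425 0.1414 0.101 ]
mixer 0.8 [158.  11.] [0.5124 0.1656 0.    ]
sample_vial 0.94 [235. 193.] [ 0.5937 -0.0466  0.    ]
drop_bottle 0.78 [142. 182.] [ 0.474  -0.0317  0.    ]
salve_jar 0.98 [176. 225.] [ 0.513  -0.0931  0.    ]
```

View pics/all.png

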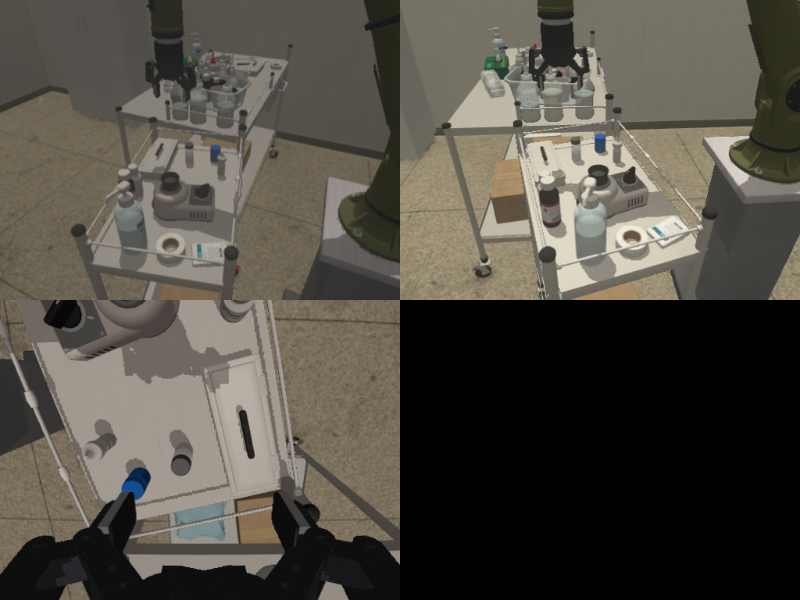

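The views show the mixer at about (0.46–0.54, 0.15–0.18), and the vial at wrist (235,193), near (0.593, -0.046). The bottle (142,182) and the jar (176,225) stand on its robot side. I'll move above the selector and turn with it.

Emit:
play_rows([
  [[0.0323, -0.028, 0], 0, 0],
  [[0.0323, -0.028, 0], 0, 0],
  [[0.0323, -0.028, 0], 0, 0],
  [[0.0323, -0.028, 0], 0, 0],
  [[0.0323, -0.028, 0], 0, 0],
  [[0.0323, -0.028, 0], 0, 0],
  [[0, 0, 0], 1, 0],
  [[0, 0, 0], 1, 0],
], grip_force=40)

```text
time: 1.72
position: [0.4892, 0.1573, 0.2318]
orientation: [-2.369, -2.063, -0.001]
wrist_force: [0.8, -0.2, 0.4]
gripper_width: 0.497
grasp_force: 0.0
```

Emit:
play_rows([
  [[0, 0, 0], 1, 0],
  [[0, 0, 0], 1, 0],
  [[0, 0, 0], 1, 0],
  [[0, 0, 0], 1, 0],
  [[0, 0, 0], 1, 0],
  [[0, 0, 0], 1, 0],
  [[0, 0, 0], 1, 0],
  [[0, 0, 0], 1, 0],
])

```text
time: 2.38
position: [0.4906, 0.1551, 0.2314]
orientation: [2.85, 1.323, 0.0]
wrist_force: [0.6, 0.0, 0.1]
gripper_width: 0.501
grasp_force: 0.0
```

```bash
cat >> h.py <<'E'
def tool():
    s=get_state();M=R.from_rotvec(s["orientation"]).as_matrix()
    print("t",round(s["time"],2),"p",np.round(s["position"],4),"ycl",round(np.degrees(np.arctan2(M[1,1],M[0,1])),1),"z",np.round(M[:,2],3),"F",np.round(s["wrist_force"],1),"w",round(s["gripper_width"],3),"g",round(s["grasp_force"],1))
    return np.array(s["position"]),M
E
python3 - <<'E'
from h import *
p,M=tool()
ci,im,d=shot("wrist","w1.png")
for t,z in(("selector_grip",.08),("cup_seat",.101),("mixer",0)):
    for r in tip_of("wrist",t)[:2]:
        u,v=r["uv"]; print(t,round(r["p"],2),np.round([u,v]),np.round(atz(ci,u,v,z),4), np.round(world(ci,u,v,d[int(v),int(u)]),4) if 0<=v<384 and 0<=u<512 else "")
# dark bar top via depth
uu,vv=np.meshgrid(np.arange(512),np.arange(384))
f=192/np.tan(np.radians(ci["vertical_fov"])/2);K=np.array([[f,0,ci["cx"]],[0,f,ci["cy"]],[0,0,1.]])
n=cv2.undistortPoints(np.stack([uu,vv],-1).reshape(-1,1,2).astype(float),K,np.array([ci["k1"],0,0,0.])).reshape(384,512,2)
E=np.array(ci["extrinsics"]);P=(np.dstack([n,np.ones((384,512))])*d[...,None]-E[:3,3])@E[:3,:3]
np.save("P.npy",P)
m=(np.hypot(P[...,0]-.463,P[...,1]-.150)<.03)&(abs(P[...,2]-.091)<.006)
q=P[m];print(m.sum(),q.mean(0)); c,sz,a=cv2.minAreaRect(q[:,:2].astype(np.float32)*1000);print(c,sz,a)
m=(np.hypot(P[...,0]-.541,P[...,1]-.177)<.035)&(abs(P[...,2]-.114)<.004)
q=P[m];print(m.sum(),cv2.minEnclosingCircle(q[:,:2].astype(np.float32)*1000) if m.any() else 0)
E
```

```text
t 2.38 p [0.4906 0.1551 0.2314] ycl -40.2 z [ 0.  0. -1.] F [0.6 0.  0.1] w 0.501 g 0.0
selector_grip 0.77 [243. 199.] [0.4614 0.1459 0.08  ] [0.4644 0.1483 0.0906]
cup_seat 0.57 [292. 127.] [0.5445 0.1744 0.101 ] [0.5444 0.1744 0.1013]
mixer 0.84 [266. 140.] [0.5113 0.1673 0.    ] [0.5209 0.1818 0.114 ]
421 [0.46460185 0.14922271 0.09012429]
(464.37060546875, 149.21029663085938) (41.04142761230469, 10.829573631286621) 50.146018981933594
1096 ((542.636962890625, 176.0475616455078), 24.47791862487793)
```

View pics/w1.png

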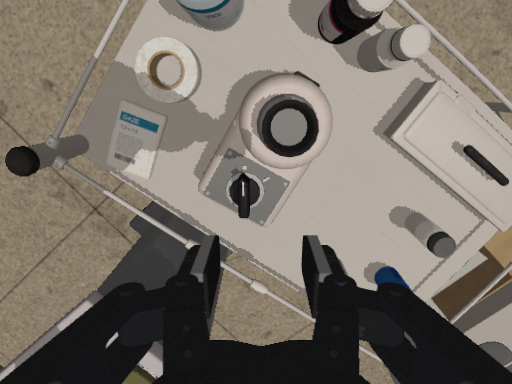

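The picture shows the selector bar at (243,199) lying along the tool's x axis, so it's already aligned. The cup is at (292,127), and the trolley rail passes about 55 px below the selector. I'll check the rail height.

```bash
python3 - <<'E'
from h import *
P=np.load("P.npy");
m=(P[...,2]>.03)&(P[...,2]<.2)&(P[...,0]<.45)&(P[...,0]>.3)
vv,uu=np.nonzero(m); q=P[m]
r=np.hypot(q[:,0]-.4644,q[:,1]-.1492)
k=np.argsort(r)
for v,u in((215,130),(245,190),(252,205),(285,255)):
    w=P[v-6:v+7,u-3:u+4].reshape(-1,3); print(u,v,np.round(w[w[:,2].argmax()],3))
p,M=tool(); dl=np.array([.4644,.1492,.070])-p; print("tool delta",np.round(M.T@dl,4),"frac",np.round(M.T@dl/.8,4))
E
```

```text
130 215 [0.543 0.215 0.374]
190 245 [0.472 0.181 0.247]
205 252 [0.543 0.215 0.374]
255 285 [0.396 0.047 0.069]
t 2.58 p [0.4906 0.1551 0.2314] ycl -39.9 z [ 0.  0. -1.] F [-0.9 -0.1  0.1] w 0.496 g 0.0
tool delta [-0.0213 -0.0163  0.1614] frac [-0.0267 -0.0204  0.2017]
```

Emit:
play_rows([
  [[-0.0133, -0.0102, 0.02], 0, 0],
  [[-0.0133, -0.0102, 0.03], 0, 0],
  [[0, 0, 0.04], 0, 0],
  [[0, 0, 0.04], 0, 0],
  [[0, 0, 0.03], 0, 0],
  [[0, 0, 0.02], 0, 0],
  [[0, 0, 0.01], 0, 0],
  [[0, 0, 0.01], 0, 0],
])

```text
time: 3.25
position: [0.4644, 0.1492, 0.0707]
orientation: [-2.846, -1.33, 0.001]
wrist_force: [-0.2, 0.6, 0.1]
gripper_width: 0.5
grasp_force: 0.0
```

Emit:
play_rows([
  [[0, 0, 0], 0, -1],
  [[0, 0, 0], 0, -1],
  [[0, 0, 0], 0, -1],
  [[0, 0, 0], 0, -1],
  [[0, 0, 0], 0, -1],
  [[0, 0, 0], 0, -1],
  [[0, 0, 0], 0, -1],
  [[0, 0, 0], 0, -1],
])

```text
time: 3.92
position: [0.4641, 0.1501, 0.0722]
orientation: [-2.846, -1.329, -0.001]
wrist_force: [-4.4, 3.0, 4.9]
gripper_width: 0.114
grasp_force: 41.4
```

Gripped. Now I'll turn it 60° clockwise.

Emit:
play_rows([
  [[0, 0, 0], 1, -1],
  [[0, 0, 0], 1, -1],
  [[0, 0, 0], 1, -1],
  [[0, 0, 0], 1, -1],
  [[0, 0, 0], 1, -1],
  [[0, 0, 0], 1, -1],
  [[0, 0, 0], 1, -1],
  [[0, 0, 0], 1, -1],
])

```text
time: 4.58
position: [0.4648, 0.1489, 0.0722]
orientation: [3.104, 0.486, 0.002]
wrist_force: [-2.0, -0.6, 4.0]
gripper_width: 0.117
grasp_force: 41.2
```

Emit:
play_rows([
  [[0, 0, 0], 1, -1],
  [[0, 0, 0], 1, -1],
  [[0, 0, 0], 1, -1],
  [[0, 0, 0], 1, -1],
  [[0, 0, 0], 1, -1],
  [[0, 0, 0], 1, -1],
  [[0, 0, 0], 0.75, -1],
  [[0, 0, 0], 0, -1],
])

```text
time: 5.25
position: [0.4649, 0.1477, 0.0722]
orientation: [3.13, -0.254, 0.002]
wrist_force: [-1.4, -4.5, 5.9]
gripper_width: 0.12
grasp_force: 41.4
```

```bash
python3 -c "
from h import *
tool();print(get_state()['moment'])"
```

```text
t 5.25 p [0.4649 0.1477 0.0722] ycl -99.3 z [ 0.001 -0.001 -1.   ] F [-1.4 -4.5  5.9] w 0.12 g 41.4
[-1.15226342  0.45567914 -0.13349045]
```

Emit:
play_rows([
  [[0, 0, 0], 0, 0],
  [[0, 0, 0], 0, 0],
  [[0, 0, 0], 0, 0],
  [[0, 0, 0], 0, 0],
  [[0, 0, -0.03], 0, 0.3],
  [[0, 0, -0.05], 0, 0.3],
  [[0, 0, -0.05], 0, 0.3],
  [[0, 0, -0.05], 0, 0.3],
])

```text
time: 5.92
position: [0.464, 0.1489, 0.2169]
orientation: [3.131, -0.246, -0.001]
wrist_force: [2.2, 1.4, 0.0]
gripper_width: 0.651
grasp_force: 0.0
```

```bash
cat >> h.py <<'E'
def cloud(ci,d):
    uu,vv=np.meshgrid(np.arange(512),np.arange(384))
    f=192/np.tan(np.radians(ci["vertical_fov"])/2);K=np.array([[f,0,ci["cx"]],[0,f,ci["cy"]],[0,0,1.]])
    n=cv2.undistortPoints(np.stack([uu,vv],-1).reshape(-1,1,2).astype(float),K,np.array([ci["k1"],0,0,0.])).reshape(384,512,2)
    E=np.array(ci["extrinsics"]);return (np.dstack([n,np.ones((384,512))])*d[...,None]-E[:3,3])@E[:3,:3]
def near(P,x,y,r,z0,z1):
    return P[(np.hypot(P[...,0]-x,P[...,1]-y)<r)&(P[...,2]>z0)&(P[...,2]<z1)]
E
python3 - <<'E'
from h import *
p,M=tool();ci,im,d=shot("wrist","w2.png");P=cloud(ci,d)
q=near(P,.4644,.1492,.03,.085,.097);print(len(q),cv2.minAreaRect(q[:,:2].astype(np.float32)*1000))
q=near(P,.541,.177,.035,.11,.118);print(len(q),cv2.minEnclosingCircle(q[:,:2].astype(np.float32)*1000))
dl=np.array([.593,-.046,p[2]])-p;print(np.round(M.T@dl/.8,4))
for r in tip_of("wrist","sample_vial")[:2]: print(r,atz(ci,*r["uv"],0))
E
```

```text
t 5.92 p [0.464  0.1489 0.2169] ycl -99.0 z [-0.001 -0.001 -1.   ] F [2.2 1.4 0. ] w 0.651 g 0.0
493 ((464.9432067871094, 147.1112518310547), (10.98519515991211, 40.89588928222656), 80.7459487915039)
1333 ((542.3836059570312, 176.30960083007812), 24.615036010742188)
[0.1974 0.2154 0.    ]
{'uv': [421.1, 20.4], 'p': 0.62} [ 0.59111395 -0.04749457  0.        ]
```

View pics/w2.png

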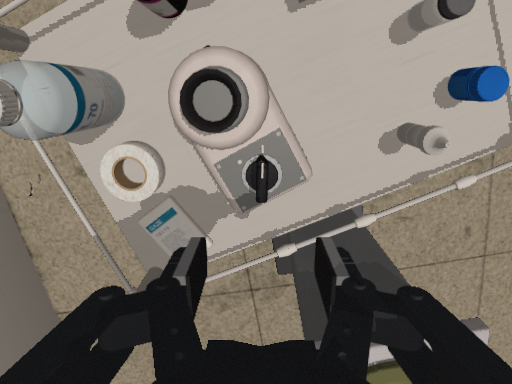

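The selector bar at (262,178) now reads -9°, so it has turned the full 60° and is on. Next I'll go above the vial.

Emit:
play_rows([
  [[0.0247, 0.0269, 0], 0, 0.3],
  [[0.0247, 0.0269, 0], 0, 0.3],
  [[0.0247, 0.0269, 0], 0, 0.3],
  [[0.0247, 0.0269, 0], 0, 0.3],
  [[0.0247, 0.0269, 0], 0, 0.3],
  [[0.0247, 0.0269, 0], 0, 0.3],
  [[0.0247, 0.0269, 0], 0, 0.3],
  [[0.0247, 0.0269, 0], 0, 0.3],
])

```text
time: 6.68
position: [0.5942, -0.0467, 0.2149]
orientation: [-3.132, 0.246, 0.001]
wrist_force: [-0.0, 0.4, -0.1]
gripper_width: 0.648
grasp_force: 0.0
```

Emit:
play_rows([
  [[0, 0, 0], 0, 0.3],
  [[0, 0, 0], 0, 0.3],
], grip_force=50)

```text
time: 6.85
position: [0.5938, -0.0476, 0.2145]
orientation: [3.131, -0.251, -0.001]
wrist_force: [-0.8, 0.6, 0.3]
gripper_width: 0.651
grasp_force: 0.0
```

```bash
python3 - <<'E'
from h import *
p,M=tool();ci,im,d=shot("wrist","w3.png");P=cloud(ci,d)
for n in("sample_vial","drop_bottle","salve_jar"):
  for r in tip_of("wrist",n)[:2]: print(n,r,atz(ci,*r["uv"],0))
q=near(P,.593,-.046,.03,.068,.08);print(len(q),q[:,2].mean(),cv2.minEnclosingCircle(q[:,:2].astype(np.float32)*1000))
c=np.array(cv2.minEnclosingCircle(q[:,:2].astype(np.float32))[0])
dl=np.r_[c,.032]-p;print(np.round(M.T@dl/.8,4))
for b,z,h in(((.475,-.034),.05,.09),((.513,-.095),.045,.056)):
  q=near(P,*b,.035,z,h);print(len(q),np.round(q.mean(0),3) if len(q) else 0)
E
```

```text
t 6.85 p [ 0.5938 -0.0476  0.2145] ycl -99.2 z [-0.001 -0.001 -1.   ] F [-0.8  0.6  0.3] w 0.651 g 0.0
sample_vial {'uv': [259.6, 160.5], 'p': 0.71} [ 0.59511273 -0.04716894  0.        ]
drop_bottle {'uv': [259.6, 252.9], 'p': 0.72} [ 0.47210754 -0.02722749  0.        ]
salve_jar {'uv': [305.6, 213.6], 'p': 0.93} [ 0.51821869 -0.0936894   0.        ]
615 0.07380101497822567 ((595.0851440429688, -45.17910385131836), 13.612641334533691)
[ 0.001  -0.0033  0.2282]
560 [ 0.477 -0.027  0.07 ]
702 [ 0.521 -0.092  0.052]
```

View pics/w3.png

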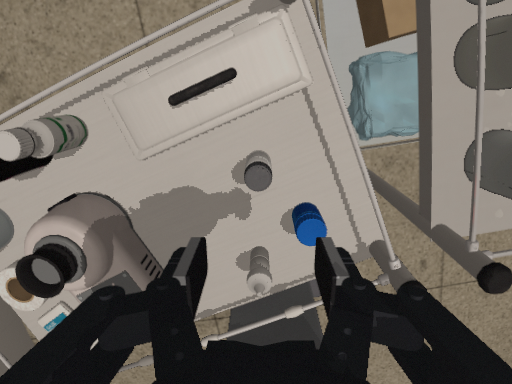

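The vial cap is at (258,176), i.e. (0.595, -0.045). The jar (310,225) and bottle (260,270) are clear of the finger plane, so I'll descend.

Emit:
play_rows([
  [[0.001, -0.0033, 0.02], 0, 0.3],
  [[0, 0, 0.04], 0, 0.3],
  [[0, 0, 0.045], 0, 0.3],
  [[0, 0, 0.045], 0, 0.3],
  [[0, 0, 0.035], 0, 0.3],
  [[0, 0, 0.025], 0, 0.3],
  [[0, 0, 0.013], 0, 0.3],
  [[0, 0, 0.005], 0, 0.3],
])

```text
time: 7.72
position: [0.5938, -0.0419, 0.0314]
orientation: [-3.132, 0.244, 0.004]
wrist_force: [-0.6, 0.1, 0.2]
gripper_width: 0.647
grasp_force: 0.0
```

Emit:
play_rows([
  [[0, 0, 0], 0, -1],
  [[0, 0, 0], 0, -1],
  [[0, 0, 0], 0, -1],
  [[0, 0, 0], 0, -1],
  [[0, 0, 0], 0, -1],
  [[0, 0, 0], 0, -1],
  [[0, 0, 0], 0, -1],
  [[0, 0, 0], 0, -1],
])

```text
time: 8.38
position: [0.5956, -0.0431, 0.0342]
orientation: [-3.132, 0.247, -0.003]
wrist_force: [-2.4, 0.2, 6.8]
gripper_width: 0.325
grasp_force: 49.7
```

```bash
python3 -c "
from h import *
p,M=tool()
c=np.array([.5425,.1762]);print(np.round(M.T@(np.r_[c,p[2]]-p)/.8,4))"
```

```text
t 8.38 p [ 0.5956 -0.0431  0.0342] ycl -99.0 z [ 0.002  0.    -1.   ] F [-2.4  0.2  6.8] w 0.325 g 49.7
[-1.085e-01 -2.604e-01 -1.000e-04]
```

Emit:
play_rows([
  [[0, 0, -0.02], 0, -1],
  [[0, 0, -0.04], 0, -1],
  [[0, 0, -0.045], 0, -1],
  [[0, 0, -0.045], 0, -1],
  [[0, 0, -0.04], 0, -1],
  [[0, 0, -0.01], 0, -1],
  [[-0.011, -0.026, 0], 0, -1],
  [[-0.011, -0.026, 0], 0, -1],
])

```text
time: 9.05
position: [0.5843, -0.0005, 0.1941]
orientation: [3.131, -0.252, 0.004]
wrist_force: [-0.3, 0.8, -1.4]
gripper_width: 0.327
grasp_force: 49.5
```

Emit:
play_rows([
  [[-0.0108, -0.026, 0], 0, -1],
  [[-0.0108, -0.026, 0], 0, -1],
  [[-0.0108, -0.026, 0], 0, -1],
  [[-0.0108, -0.026, 0], 0, -1],
  [[-0.0108, -0.026, 0], 0, -1],
  [[-0.0108, -0.026, 0], 0, -1],
  [[-0.0108, -0.026, 0], 0, -1],
  [[-0.0108, -0.026, 0], 0, -1],
])

```text
time: 9.72
position: [0.5411, 0.1769, 0.1927]
orientation: [-3.132, 0.246, 0.0]
wrist_force: [0.4, 0.2, -0.7]
gripper_width: 0.322
grasp_force: 49.5
```

Emit:
play_rows([
  [[0, 0, 0], 0, -1],
  [[0, 0, 0], 0, -1],
  [[0, 0, 0], 0, -1],
  [[0, 0, 0], 0, -1],
])

```text
time: 10.05
position: [0.542, 0.1746, 0.1929]
orientation: [3.131, -0.249, 0.0]
wrist_force: [0.1, -0.3, -0.3]
gripper_width: 0.325
grasp_force: 49.5
```

```bash
python3 - <<'E'
from h import *
p,M=tool();print(np.round(M.T@(np.r_[.5425,.1762,p[2]]-p),4))
out=[]
for n in("scene","side","wrist"):
    ci,im,d=shot(n,n+"2.png");
    for t in("sample_vial","cup_seat"):
        r=recognise(n,t)[:1];k=tip_of(n,t)[:1]; print(n,t,r,k)
        if k and t=="sample_vial": print(np.round(atz(ci,*k[0]["uv"],p[2]-.0342),4))
    out.append(cv2.resize(im[130:290,140:340] if n!="wrist" else im[100:308,126:386],(400,320)))
cv2.imwrite("pics/c2.png",np.vstack([np.hstack(out[:2]),])[:,:,::-1])
E
```

```text
t 10.05 p [0.542  0.1746 0.1929] ycl -99.1 z [ 0.    -0.001 -1.   ] F [ 0.1 -0.3 -0.3] w 0.325 g 49.5
[ 0.0003 -0.0017 -0.    ]
scene sample_vial [{'rect': [209.6, 168.8, 14.5, 42.2], 'p': 0.76}] [{'uv': [219.4, 206.9], 'p': 0.75}]
[0.5372 0.1695 0.1587]
scene cup_seat [{'rect': [205.0, 217.8, 24.2, 26.6], 'p': 0.58}] [{'uv': [218.2, 232.6], 'p': 0.68}]
side sample_vial [{'rect': [247.3, 154.2, 16.8, 46.6], 'p': 0.68}] [{'uv': [255.0, 194.6], 'p': 0.72}]
[0.5387 0.1702 0.1587]
side cup_seat [{'rect': [238.9, 210.0, 26.8, 28.2], 'p': 0.87}] [{'uv': [253.6, 222.5], 'p': 0.55}]
wrist sample_vial [{'rect': [230.5, 206.4, 63.1, 123.5], 'p': 0.78}] [{'uv': [260.0, 226.2], 'p': 0.88}]
[0.5405 0.1762 0.1587]
wrist cup_seat [{'rect': [227.2, 160.8, 64.8, 58.9], 'p': 0.66}] [{'uv': [258.7, 194.6], 'p': 0.63}]
```

View pics/c2.png

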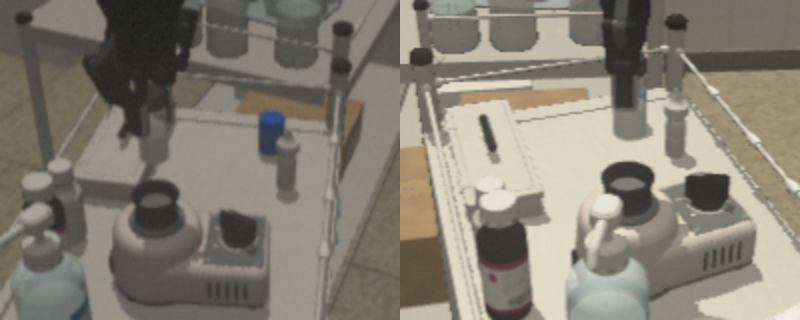

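The vial hangs upright, centred above the cup in both views. The selector and the bystanders are unchanged. I'll lower it into the cup.

Emit:
play_rows([
  [[0.0003, -0.002, 0.01], 0, -1],
  [[0, 0, 0.015], 0, -1],
  [[0, 0, 0.015], 0, -1],
  [[0, 0, 0.01], 0, -1],
  [[0, 0, 0.008], 0, -1],
  [[0, 0, 0.005], 0, -1],
  [[0, 0, 0.003], 0, -1],
  [[0, 0, 0], 0, -1],
])

```text
time: 11.47
position: [0.5421, 0.1774, 0.1397]
orientation: [3.132, -0.247, -0.001]
wrist_force: [0.8, -0.7, 0.5]
gripper_width: 0.325
grasp_force: 49.5
```

Emit:
play_rows([
  [[0, 0, 0.002], 0, -1],
  [[0, 0, 0.002], 0, -1],
  [[0, 0, 0.002], 0, -1],
  [[0, 0, 0], 0, -1],
])

```text
time: 11.8
position: [0.5423, 0.1775, 0.1353]
orientation: [-3.132, 0.247, -0.001]
wrist_force: [0.5, 0.8, -0.5]
gripper_width: 0.33
grasp_force: 49.5
```

```bash
python3 -c "
from h import *
p,M=tool();print(np.round(M.T@(np.r_[.5425,.1762,p[2]]-p),4),get_state()['moment'])"
```

```text
t 11.8 p [0.5423 0.1775 0.1353] ycl -99.0 z [ 0.  0. -1.] F [ 0.5  0.8 -0.5] w 0.33 g 49.5
[ 0.0004  0.0013 -0.    ] [-0.00816299 -0.0190225   0.00254359]
```

Emit:
play_rows([
  [[0, 0.001, 0], 0, -1],
  [[0, 0, 0.002], 0, -1],
  [[0, 0, 0.002], 0, -1],
  [[0, 0, 0.001], 0, -1],
  [[0, 0, 0], 0, -1],
  [[0, 0, 0], 0, -1],
])

```text
time: 12.3
position: [0.5422, 0.1767, 0.1315]
orientation: [-3.132, 0.246, -0.0]
wrist_force: [-1.4, -0.3, 5.1]
gripper_width: 0.325
grasp_force: 49.6
```

Emit:
play_rows([
  [[0, 0, 0.001], 0, -1],
  [[0, 0, 0.001], 0, -1],
  [[0, 0, 0.001], 0, -1],
  [[0, 0, 0.001], 0, -1],
  [[0, 0, 0], 0, -1],
  [[0, 0, 0], 0, -1],
])

```text
time: 12.8
position: [0.5422, 0.1767, 0.1284]
orientation: [-3.132, 0.247, -0.001]
wrist_force: [-2.0, -0.1, 6.6]
gripper_width: 0.326
grasp_force: 49.8
```

Emit:
play_rows([
  [[0, 0, 0.001], 0, -1],
  [[0, 0, 0.001], 0, -1],
  [[0, 0, 0.0008], 0, -1],
  [[0, 0, 0], 0, -1],
  [[0, 0, 0], 0, -1],
  [[0, 0, 0], 0, -1],
  [[0, 0, 0], 0, -1],
  [[0, 0, 0], 0, -1],
])

```text
time: 13.47
position: [0.5422, 0.1767, 0.1264]
orientation: [-3.132, 0.247, -0.001]
wrist_force: [-1.4, -0.3, 7.0]
gripper_width: 0.329
grasp_force: 49.9
```

```bash
python3 - <<'E'
from h import *
p,M=tool();o=[]
for n in("scene","side","wrist"):
    ci,im,d=shot(n); o.append(cv2.resize(im[150:270,170:320],(400,320)) if n!="wrist" else cv2.resize(im,(400,320)))
    P=cloud(ci,d);q=near(P,.5425,.1762,.027,.098,.118);r=np.hypot(q[:,0]-.5425,q[:,1]-.1762);q=q[(r>.021)&(r<.025)]
    print(n,len(q),np.percentile(q[:,2],[50,80,90,97]) if len(q) else 0)
    if n=="wrist":
        q=near(P,.4644,.1492,.03,.085,.097);print(len(q),cv2.minAreaRect(q[:,:2].astype(np.float32)*1000) if len(q)>3 else 0)
cv2.imwrite("pics/c3.png",np.vstack([np.hstack(o[:2]),np.hstack([o[2],o[2]*0])])[:600,:,::-1])
E
```

```text
t 13.47 p [0.5422 0.1767 0.1264] ycl -99.0 z [ 0.001  0.    -1.   ] F [-1.4 -0.3  7. ] w 0.329 g 49.9
scene 83 [0.10475934 0.10563446 0.10606944 0.10634677]
side 81 [0.10465016 0.10551563 0.10575374 0.10624931]
wrist 682 [0.10500362 0.10552578 0.10580429 0.10621559]
0 0
```

View pics/c3.png

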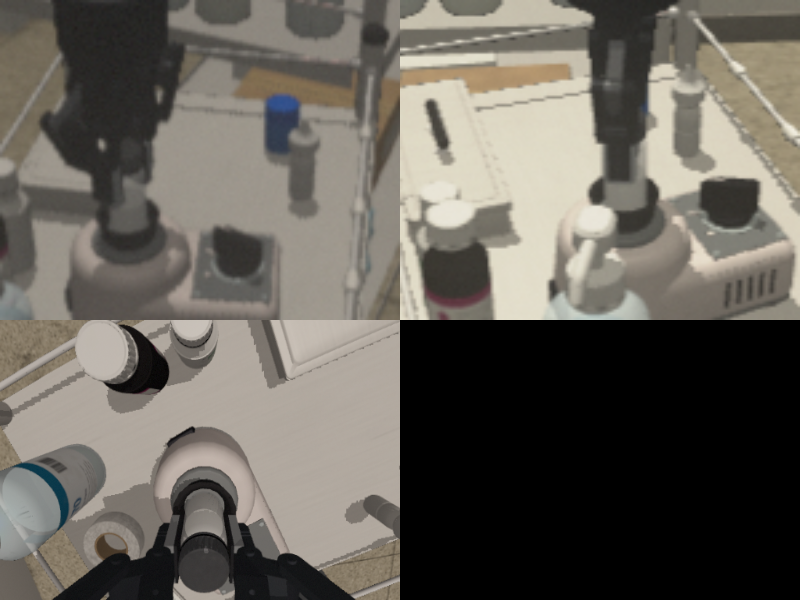

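The vial stands upright in the cup. The rim has dropped from 114 mm to about 106 mm, so the cup has sunk about 8 mm. The selector is unchanged, so I'll hold for over 4 s.

Emit:
play_rows([
  [[0, 0, 0], 0, -1],
  [[0, 0, 0], 0, -1],
  [[0, 0, 0], 0, -1],
  [[0, 0, 0], 0, -1],
  [[0, 0, 0], 0, -1],
  [[0, 0, 0], 0, -1],
  [[0, 0, 0], 0, -1],
  [[0, 0, 0], 0, -1],
])

```text
time: 14.28
position: [0.5422, 0.1766, 0.1264]
orientation: [-3.132, 0.247, -0.001]
wrist_force: [-1.6, -0.3, 7.2]
gripper_width: 0.327
grasp_force: 49.9
```

Emit:
play_rows([
  [[0, 0, 0], 0, -1],
  [[0, 0, 0], 0, -1],
  [[0, 0, 0], 0, -1],
  [[0, 0, 0], 0, -1],
  [[0, 0, 0], 0, -1],
  [[0, 0, 0], 0, -1],
  [[0, 0, 0], 0, -1],
  [[0, 0, 0], 0, -1],
])

```text
time: 14.95
position: [0.5422, 0.1767, 0.1264]
orientation: [-3.132, 0.246, -0.001]
wrist_force: [-1.7, -0.7, 7.7]
gripper_width: 0.323
grasp_force: 49.9
```

Emit:
play_rows([
  [[0, 0, 0], 0, -1],
  [[0, 0, 0], 0, -1],
  [[0, 0, 0], 0, -1],
  [[0, 0, 0], 0, -1],
  [[0, 0, 0], 0, -1],
  [[0, 0, 0], 0, -1],
  [[0, 0, 0], 0, -1],
  [[0, 0, 0], 0, -1],
])

```text
time: 15.62
position: [0.5422, 0.1767, 0.1264]
orientation: [-3.132, 0.247, -0.001]
wrist_force: [-1.9, -0.4, 7.5]
gripper_width: 0.328
grasp_force: 49.9
```

Emit:
play_rows([
  [[0, 0, 0], 0, -1],
  [[0, 0, 0], 0, -1],
  [[0, 0, 0], 0, -1],
  [[0, 0, 0], 0, -1],
  [[0, 0, 0], 0, -1],
  [[0, 0, 0], 0, -1],
  [[0, 0, 0], 0, -1],
  [[0, 0, 0], 0, -1],
])

```text
time: 16.28
position: [0.5422, 0.1767, 0.1264]
orientation: [-3.132, 0.247, -0.001]
wrist_force: [-2.6, 0.9, 7.9]
gripper_width: 0.326
grasp_force: 49.9
```

Emit:
play_rows([
  [[0, 0, 0], 0, -1],
  [[0, 0, 0], 0, -1],
  [[0, 0, 0], 0, -1],
  [[0, 0, 0], 0, -1],
  [[0, 0, 0], 0, -1],
  [[0, 0, 0], 0, -1],
  [[0, 0, 0], 0, -1],
  [[0, 0, 0], 0, -1],
])

```text
time: 16.95
position: [0.5422, 0.1767, 0.1264]
orientation: [-3.132, 0.246, -0.001]
wrist_force: [-2.4, -0.3, 7.5]
gripper_width: 0.324
grasp_force: 49.9
```

Emit:
play_rows([
  [[0, 0, 0], 0, -1],
  [[0, 0, 0], 0, -1],
  [[0, 0, 0], 0, -1],
  [[0, 0, 0], 0, -1],
  [[0, 0, 0], 0, -1],
  [[0, 0, 0], 0, -1],
  [[0, 0, 0], 0, -1],
  [[0, 0, 0], 0, -1],
])

```text
time: 17.62
position: [0.5422, 0.1767, 0.1264]
orientation: [-3.132, 0.247, -0.001]
wrist_force: [-2.4, -0.6, 8.3]
gripper_width: 0.324
grasp_force: 49.9
```

```bash
python3 - <<'E'
from h import *
p,M=tool();ci,im,d=shot("side")
P=cloud(ci,d);q=near(P,.5425,.1762,.027,.098,.118);r=np.hypot(q[:,0]-.5425,q[:,1]-.1762);z=np.percentile(q[(r>.021)&(r<.025),2],90);print(z)
if z<.1075 and p[2]<.128: print(finish_job())
E
```

```text
t 17.62 p [0.5422 0.1767 0.1264] ycl -99.0 z [ 0.001  0.    -1.   ] F [-2.4 -0.6  8.3] w 0.324 g 49.9
0.10589616742455099
the job is handed in; nothing more can be done
None
```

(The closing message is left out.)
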